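# Free the bar from a clamp of unknown thread hand

### The arm

A 6-joint arm with a two-finger parallel gripper is mounted at the origin on the work surface. World frame = base frame: x ahead of the robot, y to its left, z up, the work surface at z = 0. Lengths are in m, angles in rad, forces in N, time in s.
With the tool pointing down it reaches from about 0.325 to 0.775 m from the base axis. Payload 9.3 kg.
Tool frame: the origin (TCP) lies midway between the tips of the shut fingers; the grasp point (between the pads) lies bot.grip_point_offset behind it (bot.grip_point_offset is the distance from the TCP to the grasp point, in m); z points along the fingers, x is the direction in which the jaws open and shut, and the axes are right-handed (so a half turn about z gives the same grasp; the last joint's range is limited). The gripper opens to 85 mm and grips with 20 to 120 N. Pads are 22 mm wide; open, the fingers measure 114 mm over their backs; the gripper's body (76 mm by 85 mm) begins 54 mm behind the grasp point. The pads swing forward as they close: fully open they stand 13 mm farther back than shut.
Start: joints at [0.989, 0.259, 0.021, 1.334, 0, 1.418], TCP at [0.229, 0.5, 0.231] pointing down, gripper open.
Joint ranges: [-3.04, 3.04], [-0.91, 1.82], [-1.04, 1.36], [-1.92, 1.95], [-1.52, 1.45], [-3.14, 3.14]. Speed limits (rad/s): [2.22, 2.22, 2.79, 3.14, 3.14, 3.14].

### API

Orientations are given as a unit quaternion [w, x, y, z].
In Python, from rig import bot, snapshot, camera_model gives the robot as it stands. The module is installed in compiled form; this text tells all that it offers. Calls block until the motion is done:
- bot.movep(position, orientation): joint-space move of the TCP to a pose.
- bot.move_straight(position, frame=None, max_speed=0.15): straight line of the TCP; frame=None keeps the orientation; max_speed is the mean speed in m/s.
- bot.move_j(angles): joint-space move.
- bot.let_go() and bot.clamp(): open the fingers fully, or close them until they stop; the grip force is fixed at half the most.
- bot.sleep(seconds).
- bot.solve_ik(position, orientation): joint angles nearest the present ones, or None.
- bot.get_state(): the state.
- snapshot(name): name is "side" or "top" or "wrist"; returns (picture, depth): 480x640x3 uint8, blue, green, red; 480x640 float32, m along the optical axis (not along the pixel's ray), 0 where there is no reading.
- camera_model(name): a dict with "fx", "fy", "cx", "cy" (pixels), "k1" (the pictures are not rectified: a ray, as slopes to the right and down, at radius r is drawn at 1 + k1 r^2 times it, then the intrinsics apply), "rvec" (rotation vector, rad) and "tvec" (3), from world to camera coordinates, as OpenCV has them; the wrist camera has in their place "T_tool_cam" (4x4, takes a point from camera to tool coordinates, whose origin is the TCP and whose axes are the tool frame's). Camera axes: x right, y down, z forward; pixel columns grow to the right and rows downward; lengths in m; the calibration is good to about 2 mm. A picture is of the moment at which its call begins: read the wrist's pose just before it. camera_model takes no time and is no camera call.
A pose or a line that the arm cannot do raises bot.Unreachable and nothing moves.
- bot.sign_off(): hands the job in, once; it reports no verdict.
The state is a dict: "clock": time; "q": joint angles; "joint_velocities": joint speeds; "joint_torque": joint torques, N m; "position": TCP position; "tool_rot": TCP orientation; "force": force on the tool from outside, world axes, zero at the start; "wrist_torque": the same for the moment, N m; "width": finger opening in m.
Only numpy, scipy, OpenCV 4.12 (cv2) and the standard library are available. Lean on these libraries where they do the work, as an engineer would, in place of code of your own. Each camera call takes 0.05 s, during which the arm holds its last target.

### The job

Open the bench clamp by pushing its handle round: its thread may be left-hand or right-hand and is not marked, so try both ways and go the way that yields until the clamp's tongue has swung well clear of the bar. Then take the aluminium bar out, lay it flat in the long compartment of the wooden tray and let go of it. Leave the clamp open and the other things where they are.

Things in the scene. Friction and masses are not known exactly. Their poses are not given: they have to be found in the camera images.
- nut_axis (a point): Fixed bench clamp: grey housing 84 x 84 x 45 mm with a dark hexagonal nut on top (44 mm across, up to 80 mm over the bench). Point: on the nut's upright turning axis, 45 mm over the bench. x points level from nut to bar, z up; the tight handle points to -x. The handle turns 1.4 rad one way, which differs from start to start and cannot be seen; the other way it stops solid after about 0.1 rad.
- knob_mid (a point): Black upright grip at the end of the clamp's handle: cylinder 24 mm across, 52 to 107 mm above the bench, 100 mm out from the nut's axis. Point: on its axis, 85 mm above the bench; x from grip to nut, turning with the handle. A 13 mm round bar 60 mm above the bench joins it to the nut; free air below. It stays where it is left; the free way takes about 3 N at the grip.
- end_stop (a point): Fixed dark steel end stop of the clamp, at the bar's far end from the nut; 14 mm thick, 43 mm wide, top 40 mm above the bench. Point: centre of its top. A like block (7.5 mm) stands at the near end, with 1.5 mm of end play each. Cheeks on both reach 9 mm along the bar's sides with 1.5 mm of play, up to 36 mm above the bench. The clamp's foot between housing and stop is 64 mm wide and 12 mm thick.
- bar_mid (a point): Aluminium bar 110 x 30 x 20 mm, about 0.18 kg, two dark hole marks on top, loose. Point: its centre; x along its length, y across, z up. In the clamp its underside is 24 mm above the bench, on a 20 mm wide rail, so fingers can pass down both sides of its middle. With the tongue clear it lifts straight up.
- slot_floor (a point): Plain plywood tray, fixed, 136 x 117 mm, walls up to 18 mm over the bench: one long compartment, two smaller ones on its +y side. Point: centre of the long one's floor, 6 mm above the bench. That compartment is 126 mm along x, 42 mm along y inside; both its long walls (5 mm thick) have a 60 mm gap at mid-length for fingers.
- spacer: Brass disc 42 mm across and 30 mm high, standing in one of the small tray compartments. Origin at its underside's centre. To be left alone.
- holder: Dark steel tool holder standing upright, 58 mm across and 105 mm high. Origin at its underside's centre. To be left alone.
- file: File with a wooden handle lying on the bench, 200 mm long, 26 mm high. Origin at its middle, on the bench. To be left alone.
- case: Closed blue case, 85 x 130 x 43 mm. Origin at its underside's centre. To be left alone.
- tongue_tip (a point): Tongue of the clamp: a dark steel bar 24 mm wide, 9 mm thick, its top 55 mm above the bench, that sticks out of the nut opposite the handle and turns with it. Its end is 65 mm from the nut's axis and when tight lies over the last 14 mm of the bar, holding it down; it is clear of the bar once the handle has turned 0.9 rad either way. Point: middle of its end, 50 mm above the bench.
Mind the look-alikes: they are no part of the job. There is more than one size of the spacer; the one meant has the size given above.

How it is judged:
By the outcome, as a careful person would: the job done as asked, in the order asked, and still so for the second after the job is handed in, with the robot touching nothing.
It also fails if it takes over 70 s, if anything falls off the work surface, if the arm or the gripper's body presses on something with over 40 N, if the wrist force passes 120 N, or if a joint passes its speed limit or range.

## Working session

There is one attempt and no reset: what is moved stays moved. The work goes in short steps, each a Python script; the robot and the scene stay as the last script left them, time stands still between calls to the robot, and variables do not carry over. Pictures are saved under pics/ and viewed, and the job is handed in when it is done.

```bash
mkdir -p pics; ls; python3 - <<'E'
from rig import bot,snapshot,camera_model
import cv2,numpy as np
for n in("top","side"):
    p,d=snapshot(n); cv2.imwrite(f"pics/{n}0.png",p); np.save(f"pics/{n}0_d.npy",d)
    print(n,camera_model(n))
print(camera_model("wrist")); print(bot.get_state(),bot.grip_point_offset)
E
```

```text
pics
top {'fx': 489.8571512536316, 'fy': 489.8571512536316, 'cx': 321.3759954551873, 'cy': 244.34674124088053, 'k1': -0.1032547013660368, 'rvec': array([ 2.20146408, -2.17651631,  0.14003083]), 'tvec': array([-0.03619291,  0.60051944,  0.91276332])}
side {'fx': 569.7799843287352, 'fy': 569.7799843287352, 'cx': 331.03239201512855, 'cy': 240.36153456033168, 'k1': 0.011941665565579504, 'rvec': array([ 2.14728667, -0.21707429,  0.08120727]), 'tvec': array([-0.56131793,  0.12887508,  1.04750828])}
{'fx': 377.09543722836463, 'fy': 377.09543722836463, 'cx': 315.33202868196366, 'cy': 234.80690803652288, 'k1': 0.00040283712625304287, 'T_tool_cam': array([[ 9.99999286e-01,  9.04368422e-04,  7.81513140e-04,
        -6.95431768e-04],
       [-1.09583682e-03,  9.54773433e-01,  2.97332292e-01,
        -7.57230478e-02],
       [-4.77270048e-04, -2.97332936e-01,  9.54773742e-01,
        -1.42542761e-01],
       [ 0.00000000e+00,  0.00000000e+00,  0.00000000e+00,
         1.00000000e+00]])}
{'clock': 0.1, 'q': array([ 9.89417376e-01,  2.59135661e-01,  2.08515395e-02,  1.33365350e+00,
       -4.38212178e-05,  1.41817964e+00]), 'joint_velocities': array([-0.0001877 , -0.00042398,  0.00193986, -0.00106815, -0.00040626,
       -0.0025272 ]), 'joint_torque': array([ 6.67336746e-03, -5.56692195e+01,  3.45071626e+01,  1.16686447e-02,
       -1.61305416e-04,  5.41419837e-06]), 'position': array([0.22855738, 0.50000996, 0.23073219]), 'tool_rot': array([ 2.51873598e-04,  8.41351573e-01,  5.40487932e-01, -5.12519677e-04]), 'force': array([ 0.2559204 , -0.10839451, -0.61892125]), 'wrist_torque': array([ 0.00314531,  0.04164804, -0.05418355]), 'width': 0.08551408046741134} 0.0187
```

View pics/top0.png

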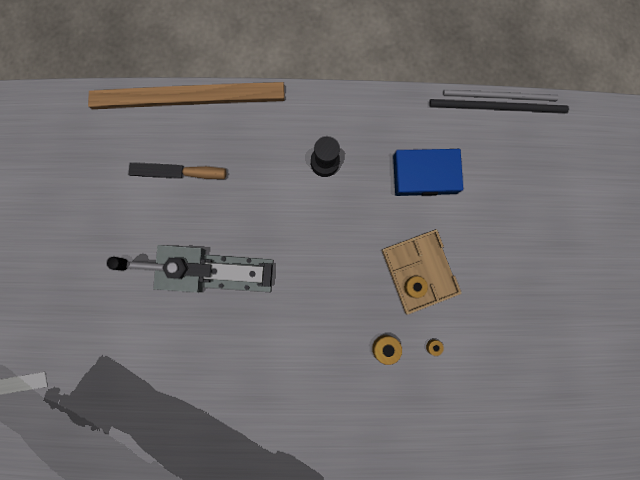

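View pics/side0.png

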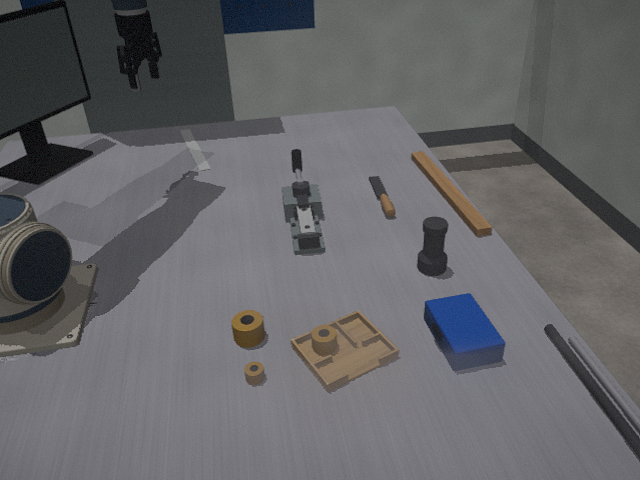

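The top view shows the clamp with its knob at (117,264), nut at (176,267), bar at (238,272) and stop at (269,273). The tray is at (421,271) and its long compartment is on the right side. Next I'll measure these.

```bash
cat > h.py <<'E'
from rig import bot,snapshot,camera_model
import cv2,numpy as np
from scipy.spatial.transform import Rotation as R
def ext(n):
    c=camera_model(n)
    K=np.array([[c['fx'],0,c['cx']],[0,c['fy'],c['cy']],[0,0,1]]);D=np.array([c['k1'],0,0,0.])
    if 'rvec' in c: Rm=cv2.Rodrigues(c['rvec'])[0];t=np.array(c['tvec'])
    else:
        s=bot.get_state();T=np.eye(4);T[:3,:3]=Rq(s['tool_rot']).as_matrix();T[:3,3]=s['position']
        W=T@c['T_tool_cam'];Rm=W[:3,:3].T;t=-Rm@W[:3,3]
    return K,D,Rm,t
def Rq(q): return R.from_quat([q[1],q[2],q[3],q[0]])
def toplane(E,px,z):
    K,D,Rm,t=E
    u=cv2.undistortPoints(np.array(px,float).reshape(-1,1,2),K,D)[:,0]
    d=np.c_[u,np.ones(len(u))]@Rm; o=-Rm.T@t
    return o+d*((z-o[2])/d[:,2])[:,None]
def proj(E,P):
    K,D,Rm,t=E
    return cv2.projectPoints(np.array(P,float).reshape(-1,1,3),cv2.Rodrigues(Rm)[0],t,K,D)[0][:,0]
def down(yaw): # jaw x axis at yaw, tool z down
    x=np.array([np.cos(yaw),np.sin(yaw),0]);z=np.array([0,0,-1.]);M=np.c_[x,np.cross(z,x),z]
    q=R.from_matrix(M).as_quat();return [q[3],q[0],q[1],q[2]]
E
python3 - <<'E'
import cv2
p=cv2.imread('pics/top0.png')
cv2.imwrite('pics/c1.png',cv2.resize(p[220:320,95:295],None,fx=4,fy=4,interpolation=cv2.INTER_CUBIC))
cv2.imwrite('pics/c2.png',cv2.resize(p[215:325,360:480],None,fx=5,fy=5,interpolation=cv2.INTER_CUBIC))
E
```

```text
(no output)
```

View pics/c1.png

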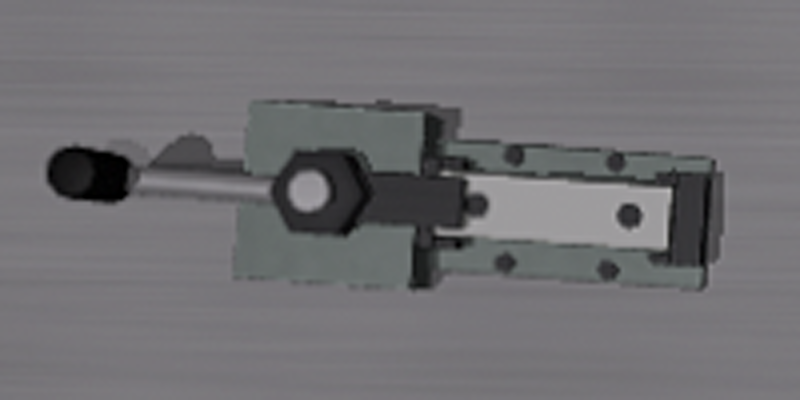

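View pics/c2.png

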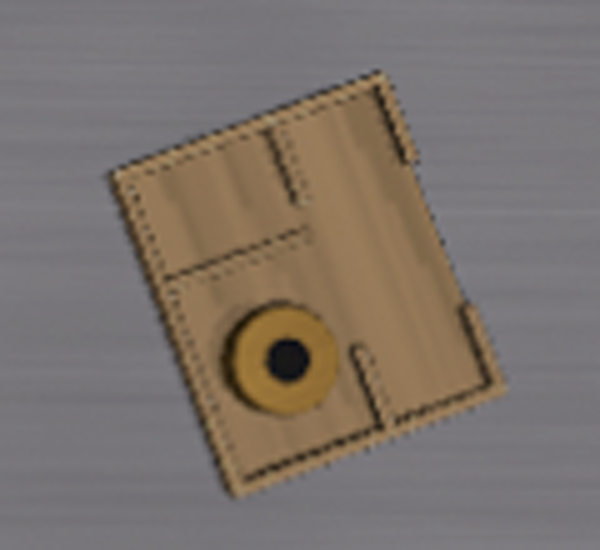

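```bash
python3 - <<'E'
from h import *
np.set_printoptions(precision=4,suppress=True)
E=ext('top');Es=ext('side')
a=lambda c,s,o:(np.array(c)+.5)/s-.5+np.array(o)
c1=lambda *c:a(c,4,(95,220)); c2=lambda *c:a(c,5,(360,215))
knob=toplane(E,[c1(73,172)],.107)[0]
nut=toplane(E,[c1(309,191)],.08)[0]
stop=toplane(E,[c1(671,175),c1(712,175),c1(706,262),c1(667,262)],.04)
bar=toplane(E,[c1(670,188),c1(667,250),c1(628,215),c1(477,205)],.044)
print('knob',knob,'nut',nut,'stop',stop.mean(0),stop[:,:2]);print('bar',bar)
d=stop.mean(0)-nut;print('nut-stop',np.linalg.norm(d[:2]),np.arctan2(d[1],d[0]));d=nut-knob;print('knob-nut',np.linalg.norm(d[:2]),np.arctan2(d[1],d[0]))
d=bar[2]-bar[3];print('holes',np.arctan2(d[1],d[0]),d, bar[2:].mean(0))
t=toplane(E,[c2(382,72),c2(110,175),c2(235,495),c2(505,385)],.018)
print(t);
for i in range(4):
  v=t[i]-t[i-1];print(np.linalg.norm(v),np.arctan2(v[1],v[0]))
f=cv2.imread('pics/side0.png');h=cv2.imread('pics/top0.png')
# side overlay of derived points
c=t.mean(0);x=(t[0]-t[3]+t[1]-t[2]);x/=np.linalg.norm(x);y=np.array([-x[1],x[0],0]);s=c-.0325*y;s[2]=.006
print('slot',s,'yaw',np.arctan2(x[1],x[0]))
pts=np.vstack([knob,nut,stop,t,s[None]])
for img,e,n in((f,Es,'side'),(h,E,'top')):
  for u in proj(e,pts): cv2.circle(img,tuple(int(v) for v in u),1,(0,0,255),-1)
cv2.imwrite('pics/s1.png',cv2.resize(f[140:400,220:420],None,fx=3,fy=3)[:600] if 0 else cv2.resize(f[140:400,220:420],(460,598)))
print(proj(Es,pts))
E
```

```text
knob [0.5563 0.341  0.107 ] nut [0.5507 0.2424 0.08  ] stop [0.5419 0.0732 0.04  ] [[0.5623 0.0821]
 [0.5626 0.0628]
 [0.5216 0.0649]
 [0.5213 0.0832]]
bar [[0.556  0.0821 0.044 ]
 [0.5269 0.0829 0.044 ]
 [0.5431 0.1015 0.044 ]
 [0.5468 0.1726 0.044 ]]
nut-stop 0.1694443204825615 -1.6225695694417563
knob-nut 0.09872429890226098 -1.6276646691342576
holes -1.6235660680680428 [-0.0038 -0.071   0.    ] [0.5449 0.1371 0.044 ]
[[ 0.6354 -0.2562  0.018 ]
 [ 0.5931 -0.1475  0.018 ]
 [ 0.4691 -0.1965  0.018 ]
 [ 0.5122 -0.3043  0.018 ]]
0.13214584171453095 0.37201867857791027
0.11659232061111305 1.9412657141018452
0.1333440882136205 -2.765749483838322
0.11608666034790771 -1.190019976092438
slot [ 0.5643 -0.2564  0.006 ] yaw 0.3739395547909945
[[296.6093 150.0818]
 [300.8643 179.3884]
 [318.6756 231.3363]
 [320.4025 236.3398]
 [300.265  238.285 ]
 [298.8841 233.4969]
 [399.4224 348.0711]
 [358.5365 308.6417]
 [292.1007 338.1261]
 [329.7741 382.5213]
 [356.3766 360.2743]]
```

View pics/s1.png

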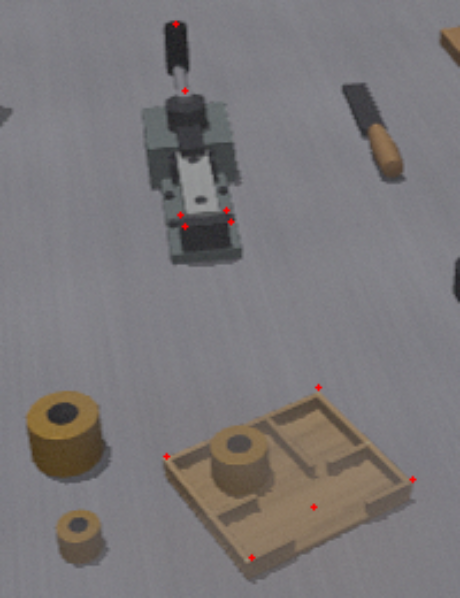

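```bash
python3 - <<'E'
from h import *
np.set_printoptions(precision=4,suppress=True)
E=ext('top');Es=ext('side')
a=lambda c,s,o:(np.array(c)+.5)/s-.5+np.array(o)
c2=lambda *c:a(c,5,(360,215))
S=np.array([.5643,-.2564]);yaw=.374;x=np.array([np.cos(yaw),np.sin(yaw)]);y=np.array([-x[1],x[0]])
def loc(p,z): q=toplane(E,p,z)[:,:2]-S; return q@np.c_[x,y]
print('spacer top',loc([c2(285,358)],.036), 'diam', loc([c2(232,358),c2(338,358)],.036))
print('divider',loc([c2(165,278),c2(305,232)],.018))
print('inner gap',loc([c2(300,205),c2(358,345)],.018),'outer gap',loc([c2(408,163),c2(472,305)],.018))
h=cv2.imread('pics/side0.png');cv2.imwrite('pics/s2.png',cv2.resize(h[300:390,285:405],None,fx=6,fy=6,interpolation=cv2.INTER_CUBIC))
# IK feasibility along the handle arc
N=np.array([.5507,.2424]);
q0=None
for k in np.arange(-1.4,1.41,.35):
  th=1.519+k;P=np.r_[N+.1*np.array([np.cos(th),np.sin(th)]),.056]
  print(round(k,2),[None if (s:=bot.solve_ik(P,down(th+np.pi/2+m))) is None else s.round(2) for m in(0,np.pi)])
b=np.array([.545,.1368,.018])
for m in(0,np.pi): print(bot.solve_ik(b,down(-1.6226+np.pi/2+m)),bot.solve_ik(np.r_[S,.003],down(yaw+np.pi/2+m)))
E
```

```text
spacer top [[-0.0231  0.0565]] diam [[-0.0157  0.0757]
 [-0.0305  0.0373]]
divider [[0.0215 0.0853]
 [0.0185 0.0269]]
inner gap [[ 0.029   0.0248]
 [-0.0302  0.0236]] outer gap [[ 0.029  -0.0219]
 [-0.032  -0.0249]]
-1.4 [array([0.25, 0.59, 0.11, 1.09, 0.  , 0.13]), array([ 0.25,  0.59,  0.11,  1.09,  0.  , -3.01])]
-1.05 [array([ 0.3 ,  0.6 ,  0.12,  1.09,  0.  , -0.17]), array([0.3 , 0.6 , 0.12, 1.09, 0.  , 2.98])]
-0.7 [array([ 0.35,  0.59,  0.1 ,  1.08,  0.  , -0.47]), array([0.35, 0.59, 0.1 , 1.08, 0.  , 2.67])]
-0.35 [array([ 0.39,  0.56,  0.05,  1.06,  0.  , -0.78]), array([0.39, 0.56, 0.05, 1.06, 0.  , 2.36])]
0.0 [array([ 0.42,  0.52, -0.02,  1.02,  0.  , -1.1 ]), array([ 0.42,  0.52, -0.02,  1.02,  0.  ,  2.05])]
0.35 [array([ 0.44,  0.47, -0.11,  0.99,  0.  , -1.43]), array([ 0.44,  0.47, -0.11,  0.99,  0.  ,  1.71])]
0.7 [array([ 0.44,  0.42, -0.2 ,  0.95,  0.  , -1.78]), array([ 0.44,  0.42, -0.2 ,  0.95,  0.  ,  1.36])]
1.05 [array([ 0.41,  0.37, -0.28,  0.92,  0.  , -2.15]), array([ 0.41,  0.37, -0.28,  0.92,  0.  ,  0.99])]
1.4 [array([ 0.37,  0.33, -0.35,  0.89,  0.  , -2.55]), array([ 0.37,  0.33, -0.35,  0.89,  0.  ,  0.59])]
[ 0.0966  0.4244 -0.3122  0.8342  0.      1.7192] [-0.5618  0.5212 -0.1816  0.868   0.     -0.9358]
[ 0.0966  0.4244 -0.3122  0.8342  0.     -1.4224] [-0.5618  0.5212 -0.1816  0.868   0.      2.2058]
```

View pics/s2.png

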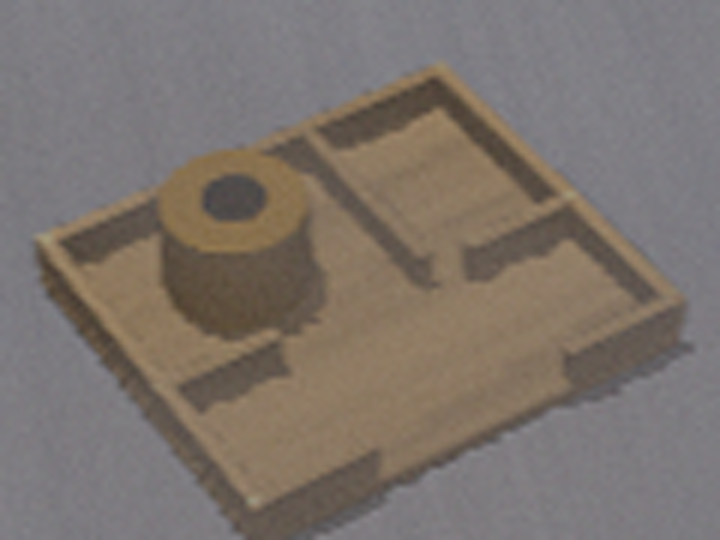

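```bash
python3 - <<'E'
from h import *
np.set_printoptions(precision=4,suppress=True)
bot.movep([.556,.341,.22],down(1.519+np.pi/2)); 
E=ext('wrist');p,d=snapshot('wrist');cv2.imwrite('pics/w1.png',p)
s=bot.get_state();print(s['clock'],s['position'],s['force'],s['q'])
np.save('pics/w1E.npy',np.array(E,dtype=object),allow_pickle=True)
print(proj(E,[[.5563,.341,.107],[.5507,.2424,.08]]))
E
```

```text
2.3 [0.5557 0.3413 0.2201] [-0.5731  0.4683 -0.1287] [ 0.4223  0.4406  0.2671  1.3973  0.0001 -1.0968]
[[314.3418 230.3459]
 [315.1886  83.6412]]
```

View pics/w1.png

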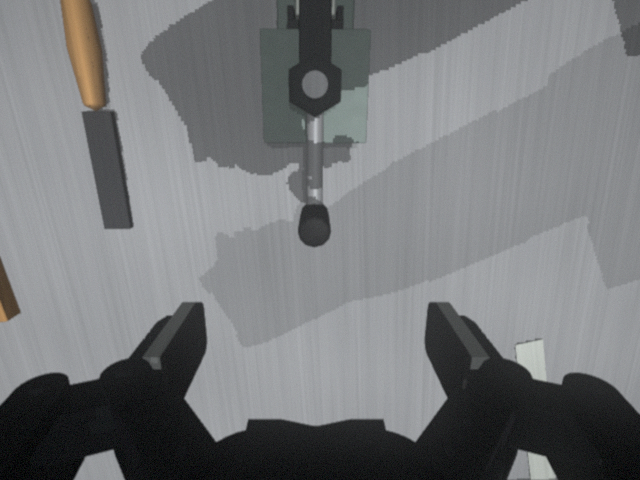

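Wrist view: knob top at (314,231) and nut at (315,84), within about 1 px of where my estimates put them. I'll lower the open fingers around the knob and probe both ways.

```bash
cat >> h.py <<'E'
N=np.array([.5507,.2424]);TH0=1.519
def hp(phi,off,z=.056,r=.1):
    th=TH0+phi;rd=np.array([np.cos(th),np.sin(th)]);tg=np.array([-rd[1],rd[0]])
    return np.r_[N+r*rd+off*tg,z],down(th+np.pi/2),np.r_[tg,0],np.r_[rd,0]
E
cat > probe.py <<'E'
from h import *
import sys
np.set_printoptions(precision=3,suppress=True)
def push(sgn,phis,lim,F0):
    for ph in phis:
        P,q,t,r=hp(sgn*ph,sgn*.0305)
        bot.move_straight(P,q,max_speed=.06)
        s=bot.get_state();f=s['force']-F0
        print(round(sgn*ph,3),'Ft',(f@t).round(2),'Fr',(f@r).round(2),'Fz',f[2].round(2),'lag',(s['position']-P).round(4),round(s['clock'],2),flush=True)
        if abs(f@t)>lim: return ph
    return None
E
python3 - <<'E'
from probe import *
P,q,_,_=hp(0,0)
bot.move_straight(P,q,max_speed=.12)
s=bot.get_state();F0=s['force'];np.save('F0.npy',F0);print(F0,s['clock'])
P,q,_,_=hp(0,.024);bot.move_straight(P,q,max_speed=.1)
r=push(1,np.arange(-.02,.2,.02),10,F0);print('result',r)
E
```

```text
[ 0.355 -0.506  0.62 ] 3.8167
-0.02 Ft -0.11 Fr 0.64 Fz -0.63 lag [0. 0. 0.] 4.46
0.0 Ft -0.05 Fr 0.78 Fz -0.57 lag [0. 0. 0.] 4.71
0.02 Ft -2.3 Fr 0.06 Fz -1.03 lag [0. 0. 0.] 4.96
0.04 Ft -2.38 Fr 1.69 Fz 0.18 lag [0. 0. 0.] 5.21
0.06 Ft -1.86 Fr 1.73 Fz 0.19 lag [-0.  0.  0.] 5.46
0.08 Ft -0.62 Fr 1.48 Fz 0.11 lag [-0.  0.  0.] 5.71
0.1 Ft -0.23 Fr 0.86 Fz 0.12 lag [-0.  0.  0.] 5.96
0.12 Ft -1.23 Fr 1.94 Fz 0.71 lag [-0.  0.  0.] 6.21
0.14 Ft -0.84 Fr 1.2 Fz 0.17 lag [-0.  0.  0.] 6.46
0.16 Ft -1.53 Fr 1.36 Fz 0.44 lag [-0.  0.  0.] 6.71
0.18 Ft -1.09 Fr 1.14 Fz 0.55 lag [-0.  0.  0.] 6.96
result None
```

```bash
python3 - <<'E'
from probe import *
F0=np.load('F0.npy')
r=push(1,np.arange(.2,.42,.04),12,F0);print('result',r)
p,d=snapshot('top');cv2.imwrite('pics/t2.png',cv2.resize(p[200:320,80:300],None,fx=3.5,fy=3.5,interpolation=cv2.INTER_CUBIC))
E
```

```text
0.2 Ft -1.92 Fr 0.75 Fz 0.47 lag [-0. -0.  0.] 7.21
0.24 Ft 0.62 Fr 0.63 Fz -0.32 lag [-0. -0. -0.] 7.46
0.28 Ft -0.58 Fr 1.43 Fz -0.18 lag [-0. -0. -0.] 7.71
0.32 Ft -0.99 Fr -0.42 Fz -0.46 lag [-0.  0. -0.] 7.96
0.36 Ft -0.51 Fr -0.37 Fz -0.99 lag [-0.  0. -0.] 8.21
0.4 Ft -0.81 Fr 0.94 Fz -0.75 lag [-0.  0.  0.] 8.46
result None
```

View pics/t2.png

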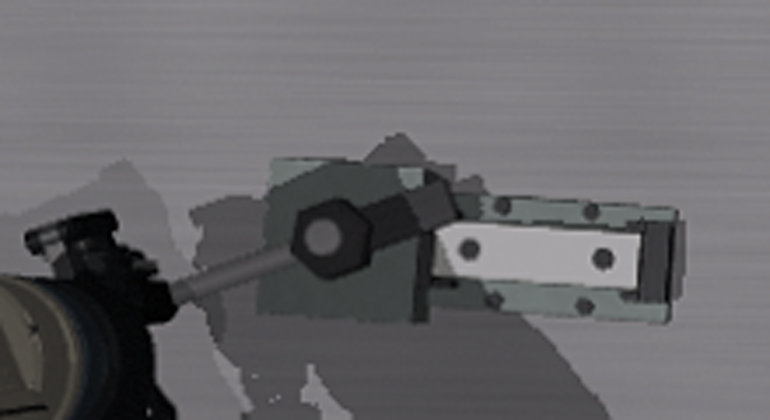

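The handle yields counter-clockwise. The tongue end is already up at (450,200) in the crop, partly off the bar, so I'll keep pushing this way to about 1.28 rad.

```bash
python3 - <<'E'
from probe import *
F0=np.load('F0.npy')
r=push(1,np.arange(.46,1.29,.06),14,F0);print('result',r)
ph=1.24 if r is None else r
P,q,t,_=hp(ph,0);bot.move_straight(P,q,max_speed=.1)
P[2]=.2;bot.move_straight(P,q,max_speed=.2)
# hover over bar (grip 15 mm toward stop)
th=-1.6226;u=np.array([np.cos(th),np.sin(th)]);g=np.array([.5451,.1368])+.015*u
bot.movep(np.r_[g,.2],down(th+np.pi/2))
E=ext('wrist');p,d=snapshot('wrist');cv2.imwrite('pics/w3.png',p)
b=np.array([.5451,.1368])
v=np.array([-u[1],u[0]])
cor=[np.r_[b+i*.055*u+j*.015*v,.044] for i,j in((1,1),(1,-1),(-1,-1),(-1,1))]
print(proj(E,cor)); p2=p.copy()
for c in proj(E,cor): cv2.circle(p2,tuple(int(round(x)) for x in c),2,(0,0,255),-1)
cv2.imwrite('pics/w3b.png',p2)
p,d=snapshot('top');cv2.imwrite('pics/t3.png',p)
print(bot.get_state()['clock'])
E
```

```text
0.46 Ft 0.42 Fr 1.11 Fz -0.83 lag [-0.  0.  0.] 8.77
0.52 Ft -0.42 Fr 1.61 Fz 0.32 lag [-0.  0.  0.] 9.03
0.58 Ft 0.05 Fr 1.18 Fz -0.96 lag [-0.  0.  0.] 9.28
0.64 Ft 0.45 Fr 1.07 Fz -0.95 lag [-0.  0.  0.] 9.54
0.7 Ft -0.67 Fr -0.51 Fz -1.1 lag [-0.  0.  0.] 9.8
0.76 Ft 0.41 Fr 0.7 Fz 0.37 lag [-0.  0. -0.] 10.06
0.82 Ft -0.55 Fr 0.4 Fz -0.81 lag [-0.  0.  0.] 10.32
0.88 Ft -0.21 Fr 1.07 Fz 0.39 lag [-0.  0.  0.] 10.57
0.94 Ft 0.3 Fr 0.22 Fz -0.33 lag [-0.  0.  0.] 10.83
1.0 Ft -1.11 Fr 0.4 Fz 0.3 lag [-0.  0. -0.] 11.09
1.06 Ft -0.14 Fr 0.22 Fz -1.47 lag [-0.  0. -0.] 11.35
1.12 Ft 0.42 Fr 1.11 Fz -0.5 lag [-0.  0. -0.] 11.61
1.18 Ft -1.14 Fr 1.26 Fz 0.07 lag [-0.  0. -0.] 11.87
1.24 Ft -1.37 Fr 0.99 Fz 0.19 lag [-0.  0. -0.] 12.12
result None
[[332.861 260.212]
 [297.431 260.166]
 [295.621 124.859]
 [335.085 124.923]]
16.9333
```

View pics/w3b.png

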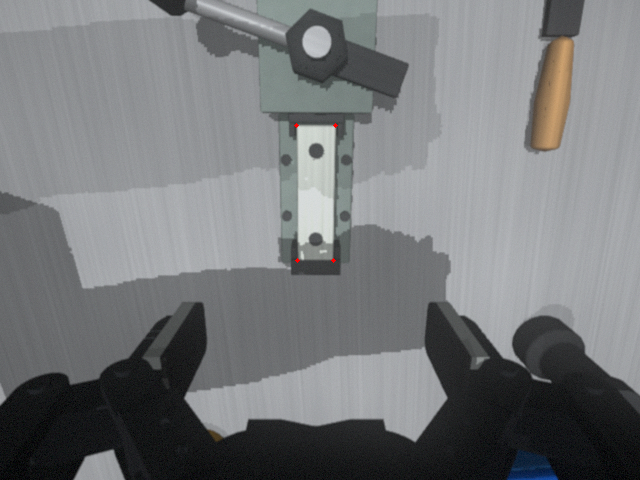

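View pics/t3.png

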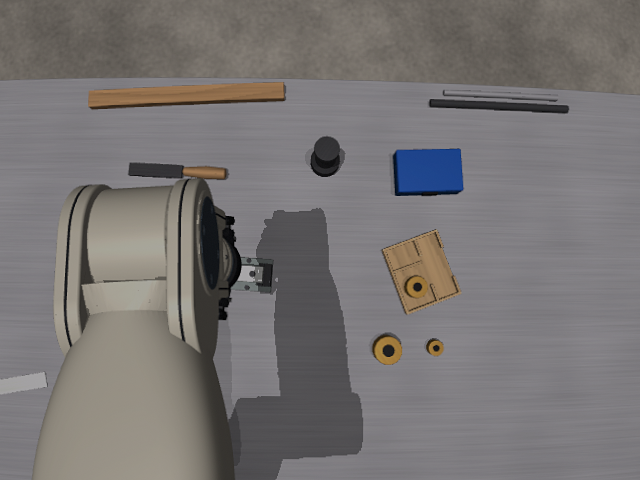

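Wrist view: the tongue end at (405,80) points sideways and is well clear of the bar. The bar outline, corners (296,125) to (333,260), matches my projected corners. Next step is to grasp and lift.

```bash
python3 - <<'E'
from h import *
np.set_printoptions(precision=3,suppress=True)
def st(n):
    s=bot.get_state();print(n,s['clock'],'F',s['force'],'T',s['wrist_torque'],'w',s['width'],'p',s['position'],flush=True);return s
th=-1.6226;u=np.array([np.cos(th),np.sin(th)]);g=np.array([.5451,.1368])+.015*u
bot.move_straight(np.r_[g,.06],max_speed=.15);st('a')
bot.move_straight(np.r_[g,.024],max_speed=.06);st('b')
bot.clamp();s=st('c')
if s['width']>.025:
    bot.move_straight(np.r_[g,.03],max_speed=.03);st('d')
    bot.move_straight(np.r_[g,.09],max_speed=.06);st('e')
    bot.move_straight(np.r_[g,.15],max_speed=.12);st('f')
p,d=snapshot('side');cv2.imwrite('pics/s4.png',cv2.resize(p[60:300,200:440],None,fx=2.4,fy=2.4))
p,d=snapshot('wrist');cv2.imwrite('pics/w4.png',p)
E
```

```text
a 18.0167 F [ 0.94   0.048 -0.261] T [-0.041 -0.002  0.035] w 0.08553927885150545 p [0.545 0.122 0.061]
b 18.7667 F [-0.385  0.04  -0.122] T [ 0.02  -0.013 -0.028] w 0.08505979571184759 p [0.544 0.122 0.024]
c 19.325 F [-1.149 -0.386  4.651] T [-0.013  0.218  0.013] w 0.028679358042308294 p [0.545 0.122 0.024]
d 19.675 F [ 0.94  -0.    -1.518] T [-0.072 -0.026  0.047] w 0.02868080072316406 p [0.544 0.122 0.03 ]
e 20.825 F [ 0.482 -0.411 -2.735] T [0.006 0.002 0.052] w 0.02865465897916279 p [0.544 0.122 0.09 ]
f 21.475 F [-0.426 -0.519 -2.557] T [ 0.053  0.015 -0.021] w 0.028890655436713535 p [0.544 0.122 0.149]
```

View pics/s4.png

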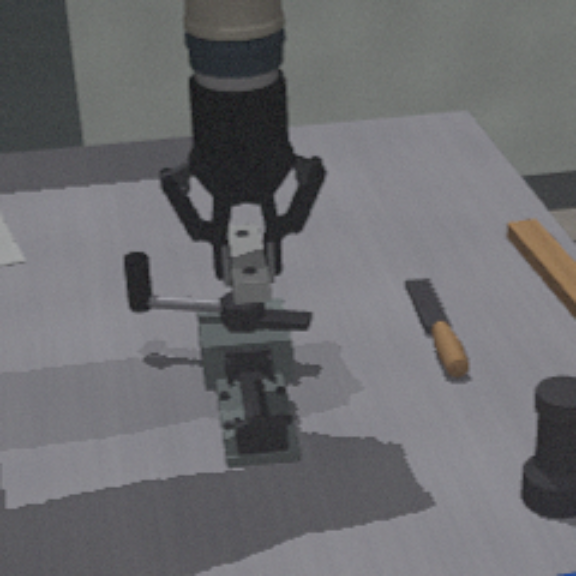

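View pics/w4.png

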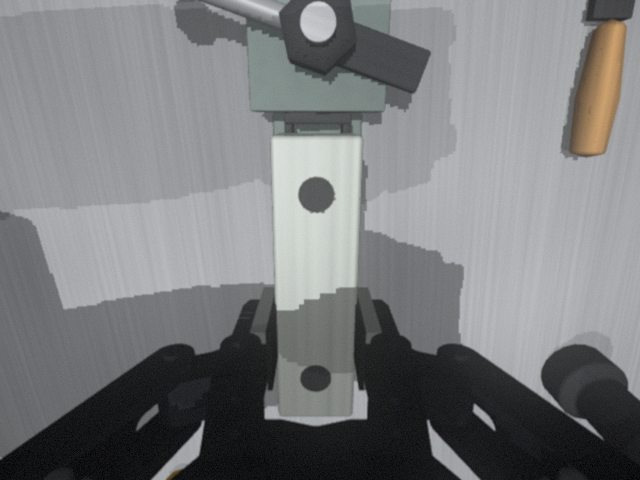

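The bar is held straight, with its holes at (316,194) and (315,377). The tongue is clear and the clamp is empty. Before placing, I'll measure the bar in the tool and look at the tray with the wrist camera.

```bash
python3 - <<'E'
from h import *
np.set_printoptions(precision=4,suppress=True)
E=ext('wrist');s=bot.get_state();Rm=Rq(s['tool_rot']).as_matrix()
h=toplane(E,[(316,194),(315.5,377)],s['position'][2]+.020);print('holes tool',(h-s['position'])@Rm,'mid',(h.mean(0)-s['position'])@Rm)
S=np.array([.5643,-.2564]);yaw=.374;x=np.array([np.cos(yaw),np.sin(yaw)])
for k in (.13,.11,.09):
    P=np.r_[S+k*x,.22]
    if bot.solve_ik(P,down(yaw+np.pi/2)) is not None: break
print(k,P)
bot.movep(P,down(yaw+np.pi/2))
E=ext('wrist');p,d=snapshot('wrist')
np.savez('pics/w5E.npz',K=E[0],D=E[1],R=E[2],t=E[3])
cv2.imwrite('pics/w5.png',p);print(bot.get_state()['clock'],bot.get_state()['width'])
y=np.array([-x[1],x[0]]);L=lambda a,b,z:np.r_[S+a*x+b*y,z]
pts=[L(.068,-.026,.018),L(.068,.091,.018),L(-.068,.091,.018),L(-.068,-.026,.018),L(-.063,-.021,.006),L(-.063,.021,.006),L(.063,.021,.006),L(.063,-.021,.006)]
print(proj(E,pts))
for c in proj(E,pts): cv2.circle(p,tuple(int(round(v)) for v in c),2,(0,0,255),-1)
cv2.imwrite('pics/w5b.png',p)
E
```

```text
holes tool [[ 0.0002 -0.0512 -0.02  ]
 [ 0.0001  0.0203 -0.02  ]] mid [ 0.0001 -0.0154 -0.02  ]
0.13 [ 0.6853 -0.2089  0.22  ]
23.75 0.029002208762476497
[[285.9491 134.0021]
 [418.4212 134.1394]
 [432.8767 -47.1635]
 [282.0617 -47.3598]
 [289.6337 -33.9031]
 [341.4835 -33.8333]
 [338.4787 127.8142]
 [292.3018 127.7649]]
```

View pics/w5b.png

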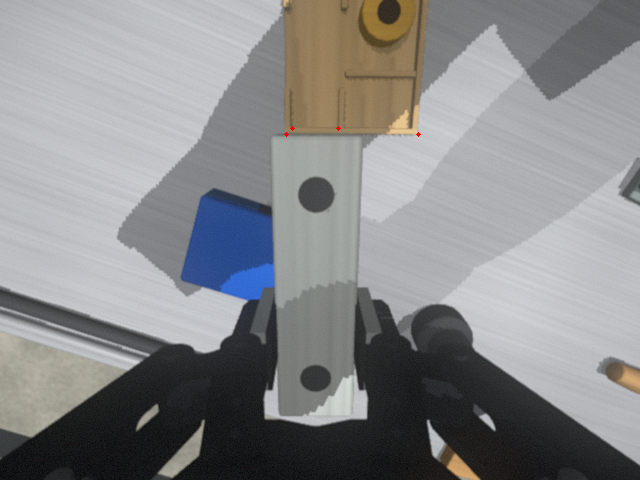

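The projected tray corners (286,134) and (418,134) match the picture. The problem is the brass disc: it leaves too little room beside the bar for the fingers to open fully next to the divider. I'll set the bar on free bench and regrip it about 12 mm higher and a little off-centre. That way the tips stay above the 18 mm walls and clear of the disc when I let go.

```bash
python3 - <<'E'
from h import *
np.set_printoptions(precision=4,suppress=True)
def st(n):
    s=bot.get_state();print(n,round(s['clock'],2),'F',s['force'].round(2),'w',s['width'].round(4),'p',s['position'],flush=True);return s
yaw=.374;x=np.array([np.cos(yaw),np.sin(yaw)]);q=down(yaw+np.pi/2)
B=np.array([.45,-.02]);T=B+.0154*x;T2=B+.018*x
bot.movep(np.r_[T,.15],q)
bot.move_straight(np.r_[T,.03],max_speed=.12)
bot.move_straight(np.r_[T,.0015],max_speed=.04);st('down')
bot.let_go();st('open')
bot.move_straight(np.r_[T2,.0125],max_speed=.05);st('regrip')
bot.clamp();s=st('clamped')
bot.move_straight(np.r_[T2,.05],max_speed=.06);st('lift')
bot.move_straight(np.r_[T2,.15],max_speed=.15);s=st('up')
E=ext('wrist');p,d=snapshot('wrist');cv2.imwrite('pics/w6.png',p)
p,d=snapshot('side');cv2.imwrite('pics/s6.png',p[60:400,150:550])
E
```

```text
Traceback (most recent call last):
AttributeError: 'float' object has no attribute 'round'
```

```bash
python3 - <<'E'
from h import *
np.set_printoptions(precision=4,suppress=True)
def st(n):
    s=bot.get_state();print(n,round(s['clock'],2),'F',s['force'].round(2),'w',round(s['width'],4),'p',s['position'],flush=True);return s
yaw=.374;x=np.array([np.cos(yaw),np.sin(yaw)]);q=down(yaw+np.pi/2)
B=np.array([.45,-.02]);T=B+.0154*x;T2=B+.018*x
st('down')
bot.let_go();st('open')
bot.move_straight(np.r_[T2,.0125],max_speed=.05);st('regrip')
bot.clamp();s=st('clamped')
bot.move_straight(np.r_[T2,.05],max_speed=.06);st('lift')
bot.move_straight(np.r_[T2,.15],max_speed=.15);s=st('up')
E=ext('wrist');p,d=snapshot('wrist');cv2.imwrite('pics/w6.png',p)
p,d=snapshot('side');cv2.imwrite('pics/s6.png',p[60:400,150:550])
E
```

```text
down 26.92 F [-0.2  -0.06 -1.73] w 0.0286 p [ 0.4644 -0.0144  0.0016]
open 27.51 F [-0.31 -0.46 -0.23] w 0.0857 p [ 0.4644 -0.0144  0.0015]
regrip 27.88 F [-1.11 -0.14  0.38] w 0.0856 p [ 0.4672 -0.0134  0.0129]
clamped 28.45 F [-1.34  0.01  5.76] w 0.028 p [ 0.4667 -0.0135  0.0127]
lift 29.23 F [ 0.02 -0.12 -0.84] w 0.0276 p [ 0.4666 -0.0134  0.0499]
up 30.04 F [ 0.09 -0.54 -1.7 ] w 0.0279 p [ 0.4663 -0.0133  0.1491]
```

View pics/w6.png

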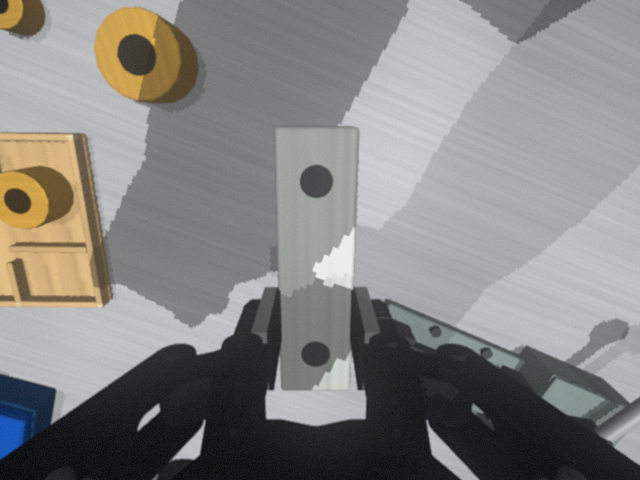

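View pics/s6.png

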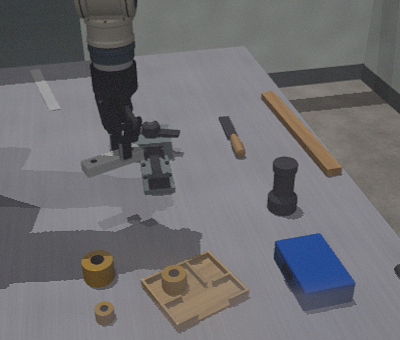

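```bash
python3 - <<'E'
from h import *
np.set_printoptions(precision=4,suppress=True)
def st(n):
    s=bot.get_state();print(n,round(s['clock'],2),'F',s['force'].round(2),'w',round(s['width'],4),'p',s['position'],flush=True);return s
yaw=.374;x=np.array([np.cos(yaw),np.sin(yaw)]);q=down(yaw+np.pi/2)
E=ext('wrist');s=bot.get_state();Rm=Rq(s['tool_rot']).as_matrix()
h=(toplane(E,[(316,181),(315.3,353.5)],s['position'][2]+.0073)-s['position'])@Rm
m=h.mean(0);print('holes tool',h,'mid',m,'sp',np.linalg.norm(h[0]-h[1]))
S=np.array([.5643,-.2564]);off=-m[1]
assert .015<off<.022 and abs(m[0])<.003
T=S+off*x
bot.movep(np.r_[T,.13],q);st('hover')
bot.move_straight(np.r_[T,.045],max_speed=.12);st('near')
p,d=snapshot('top');cv2.imwrite('pics/t7.png',p[180:360,330:530])
p,d=snapshot('side');cv2.imwrite('pics/s7.png',cv2.resize(p[250:410,240:440],None,fx=3.5,fy=3.5))
E
```

```text
holes tool [[-0.0003 -0.0544 -0.0072]
 [-0.0005  0.0176 -0.0073]] mid [-0.0004 -0.0184 -0.0073] sp 0.072016682555271
hover 31.17 F [-0.52  0.24 -1.38] w 0.0278 p [ 0.581  -0.2485  0.13  ]
near 32.02 F [-0.04  0.37 -1.55] w 0.0277 p [ 0.5818 -0.2496  0.0459]
```

View pics/s7.png

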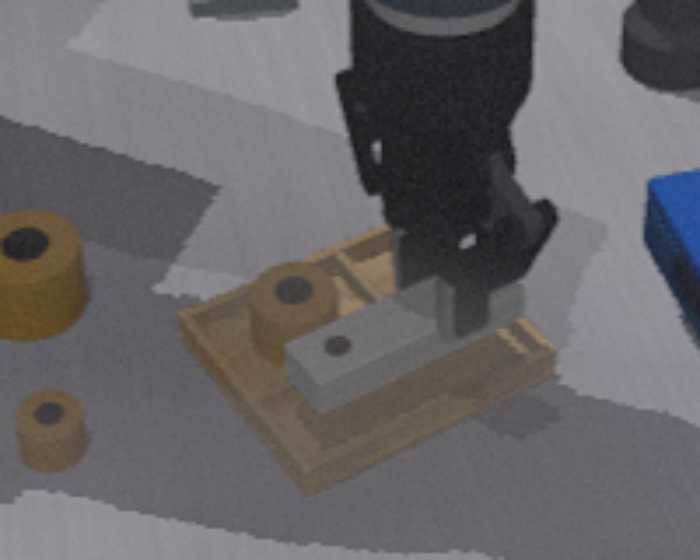

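The bar sits level over the long compartment and is clear of the disc, which shows at (293,290) in the crop. I'll lower it now, watching the force.

```bash
python3 - <<'E'
from h import *
np.set_printoptions(precision=4,suppress=True)
def st(n):
    s=bot.get_state();print(n,round(s['clock'],2),'F',s['force'].round(2),'w',round(s['width'],4),'p',s['position'],flush=True);return s
yaw=.374;x=np.array([np.cos(yaw),np.sin(yaw)])
T=np.array([.5643,-.2564])+.0184*x
ok=True
for z in(.034,.030,.026,.023,.0205):
    bot.move_straight(np.r_[T,z],max_speed=.04);s=st('z')
    if s['force'][2]>6: ok=False;break
if ok:
    bot.let_go();st('open')
p,d=snapshot('side');cv2.imwrite('pics/s8.png',cv2.resize(p[250:410,240:440],None,fx=3.5,fy=3.5))
E
```

```text
z 32.55 F [ 0.44 -0.88 -1.03] w 0.0283 p [ 0.5812 -0.2496  0.0336]
z 32.8 F [-0.59  0.34 -1.31] w 0.0277 p [ 0.5813 -0.2496  0.0297]
z 33.05 F [-0.88  0.03 -1.05] w 0.0276 p [ 0.5813 -0.2496  0.0257]
z 33.3 F [-0.75 -0.25 -1.27] w 0.0282 p [ 0.5813 -0.2496  0.0228]
z 33.55 F [ 0.65  0.03 -1.66] w 0.0278 p [ 0.5813 -0.2496  0.0204]
open 34.15 F [-0.43  0.41  0.11] w 0.0852 p [ 0.5814 -0.2497  0.0205]
```

View pics/s8.png

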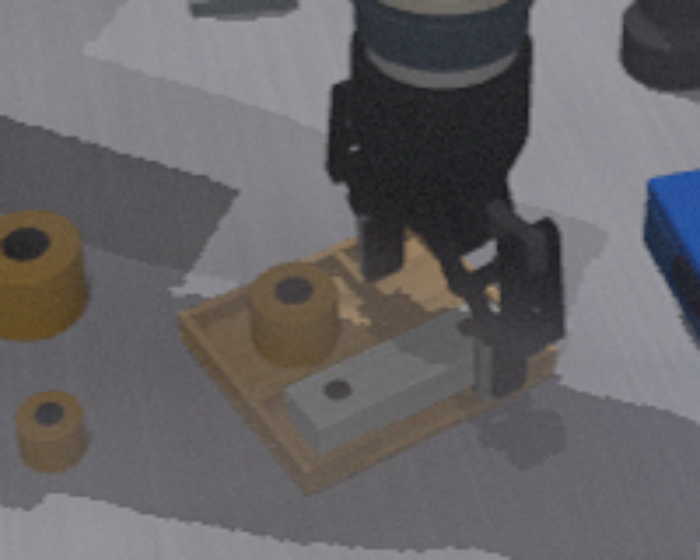

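The bar lies flat in the compartment and the fingers are open and clear of everything. I'll retreat upwards and check.

```bash
python3 - <<'E'
from h import *
np.set_printoptions(precision=4,suppress=True)
yaw=.374;x=np.array([np.cos(yaw),np.sin(yaw)])
T=np.array([.5643,-.2564])+.0184*x
bot.move_straight(np.r_[T,.07],max_speed=.08);bot.move_straight(np.r_[T,.25],max_speed=.2)
bot.movep([.40,-.02,.3],down(yaw+np.pi/2))
s=bot.get_state();print(s['clock'],s['position'],s['width'])
p,d=snapshot('top');cv2.imwrite('pics/t9.png',p)
cv2.imwrite('pics/t9c.png',cv2.resize(p[215:325,360:480],None,fx=5,fy=5,interpolation=cv2.INTER_CUBIC))
p,d=snapshot('side');cv2.imwrite('pics/s9.png',p)
E
```

```text
37.1583 [ 0.4008 -0.0206  0.2997] 0.08510901056341252
```

View pics/t9.png

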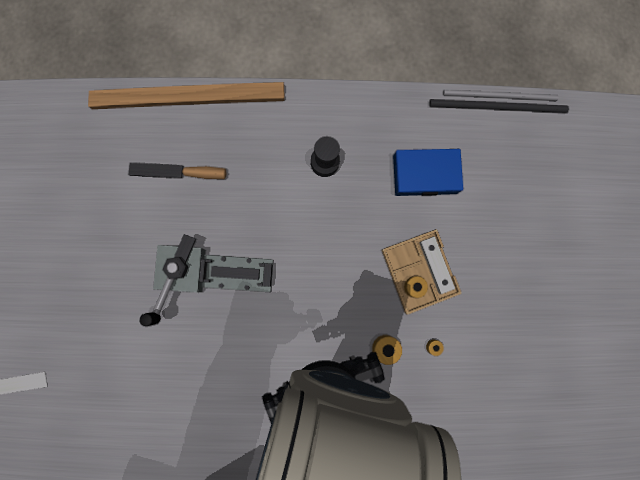

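View pics/t9c.png

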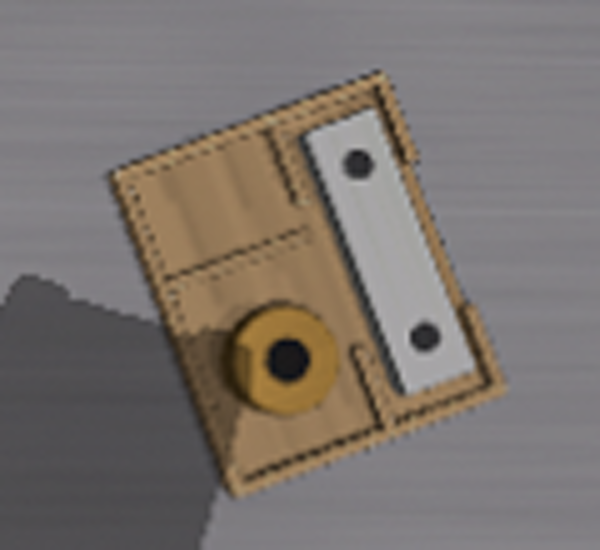

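View pics/s9.png

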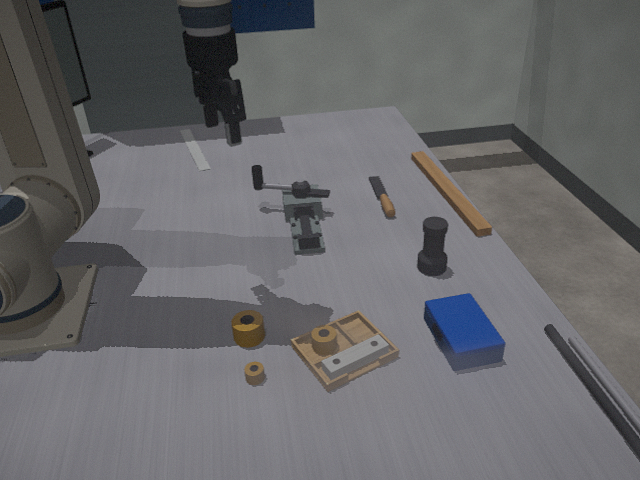

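```bash
python3 - <<'E'
from h import *
np.set_printoptions(precision=4,suppress=True)
E=ext('top');p,d=snapshot('top')
K,D,Rm,t=E;yaw=.374;x=np.array([np.cos(yaw),np.sin(yaw)]);y=np.array([-x[1],x[0]])
for c in((330,140),(385,125),(365,230),(400,380),(455,365),(360,163),(425,337)):
    u=((np.array(c)+.5)/5-.5+(360,215));i=u.round().astype(int)
    n=cv2.undistortPoints(u.reshape(1,1,2),K,D)[0,0];z=np.median(d[i[1]-1:i[1]+2,i[0]-1:i[0]+2])
    w=Rm.T@(np.r_[n,1]*z-t);l=w[:2]-[.5643,-.2564];print(c,w,'local',l@x,l@y)
E
```

```text
(330, 140) [ 0.607  -0.2324  0.0282] local 0.04851956177475784 0.00670687568259446
(385, 125) [ 0.6148 -0.2584  0.0135] local 0.04626415467422053 -0.020277883059730432
(365, 230) [ 0.5721 -0.246   0.0278] local 0.01102037391138731 0.006816349349150954
(400, 380) [ 0.514  -0.2599  0.0258] local -0.04810812401707524 0.015100994736111425
(455, 365) [ 0.5199 -0.2815  0.0268] local -0.05049905022410941 -0.007192305017074055
(360, 163) [ 0.5983 -0.2445  0.027 ] local 0.035960048737202606 -0.0013756568799225286
(425, 337) [ 0.5307 -0.2697  0.027 ] local -0.03610795577779752 -6.282805295335301e-05
```

The bar's top is at about 26–28 mm all over, where 26 mm means flat on the floor. Its centre is within 1 mm of the slot centre, so I'm handing the job in.

```bash
python3 - <<'E'
from rig import bot
bot.sign_off();print(bot.get_state()['clock'])
E
```

```text
the job is handed in; nothing more can be done
the job is handed in; nothing more can be done
```

The clamp is open, the aluminium bar lies flat in the tray's long compartment, and the job is handed in at about 37 s.

- **Clamp:** The first way I tried, counter-clockwise seen from above, yielded well past 0.1 rad at about 1–2 N. I therefore never pushed the other way. I stopped at about 1.24 rad, with the tongue well clear of the bar.
- **Extra step:** The brass disc left too little room beside the bar for the fingers to open fully in the tray. I set the bar down on free bench once and regripped it about 12 mm higher. I then lowered it into the compartment and let go about 2 mm above the floor.
- **Last checks:** Top-camera depth put the bar's top at 26–28 mm (26 mm is flat on the floor), centred within about 1 mm. One sample point read 13.5 mm; I took it for one just off the bar's edge. By eye, the clamp was still open and the disc, file, holder and case were where they started. The highest contact force I read was about 6 N, and the gripper was open and clear of everything.

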